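# Air the vial cupboard: clear its front and press its touch-latch door ajar

### The arm

A 6-joint arm with a two-finger parallel gripper is mounted at the origin on a cart in front of the work surface, level with it; the furniture and walls round the work are solid. World frame = base frame: x ahead of the robot, y to its left, z up, the work surface at z = 0. Lengths are in mm, angles in rad, forces in N, time in s.
With the tool pointing down it reaches from about 300 to 775 mm from the base axis. Payload 14.6 kg.
Tool frame: the origin (TCP) lies where the fingers leave the gripper's body, on its centre line; the fingertips stand 97 mm ahead of it and the grasp point (between the pads) lies ahead of it (grip_depth is the z of the grasp point in the tool frame, in mm); z points along the fingers, y is the line along which they close (so a half turn about z gives the same grasp; the last joint's range is limited). The gripper opens to 94 mm and grips with 3 to 60 N. Pads are 16 mm wide; open, the fingers measure 119 mm over their backs; the gripper's body (75 mm by 177 mm) begins 78 mm behind the grasp point.
Start: joints at [1.162, 0.3, 1.521, -0, 1.321, -0.067], TCP at [184.348, 518.175, 302.646] pointing down, gripper open.
Joint ranges: [-3.03, 3.03], [-0.79, 2.21], [0.23, 2.52], [-1.04, 4.18], [0, 3.07], [-2.55, 2.55]. Speed limits (rad/s): [2.22, 2.22, 2.57, 3.14, 3.14, 3.14].

### API

Orientations are given as [roll, pitch, yaw] about the fixed x, y, z axes, in that order (R = Rz(yaw) Ry(pitch) Rx(roll)).
In Python, from cell import read_state, camera, sign_off, regions_of, spot_point, grip_depth gives the robot as it stands. The module is installed in compiled form; this text tells all that it offers.
- The arm moves only by the tool send_rows, never from a script. Its argument "series" is a list of rows, each a list of 3 entries, a list of its own where there are three numbers: the shift along the world's x, y, z in mm, then the turn about the world's z in degrees, then the closure, from -1 (fully open) to 1 (shut), so that 0 is half open. A call has 1 to 12 rows; each row shifts and turns the commanded pose from where the row before left it; what a row does not reach is not made up. A row lasts 1/10 s, in which the tool goes at most 50 mm and 8.59 degrees, less where a joint would pass 70% of its speed; a pose out of reach is approached as far as the arm can. A call is refused whole if a number of a shift passes 50 or a number of a turn 8.59, either way. A call with a gripper value outside its range is refused whole. The fingers move at their own pace and stop on an object; "squeeze" is the grip in N (left out, the last holds). Time passes only in rows, so rows that do not move let the fingers close. It gives the time, the measured TCP pose, the force, the opening and the grip force at its end, in the units of the state.
- read_state(): the state, without advancing time (a new reading comes with each control period).
- camera(name): name is "scene" or "top" or "wrist"; returns a dict with "color" (480x640x3 uint8, blue, green, red), "fx", "fy", "cx", "cy" (pixels), "camera_from_world" (4x4, takes a point from world to camera coordinates). Camera axes: x right, y down, z forward; pixel columns grow to the right and rows downward; lengths in mm; the calibration is good to about 2 mm. A picture is of the moment at which its call begins. There is no depth.
- sign_off(): hands the job in; it is judged then, once.
Trained networks look in a picture, given as the dict that the camera call returned (one of the last four; its "shot" number tells which), for a name from the list of things; names that differ only in an ending like _2 or _b are one class to them, and where a whole thing is asked for, a point or a joint stands for the part that bears it (a point fixed in the world has none). Each returns a list of dicts, best first, with "confidence" (0 to 1); they miss things now and then, are a little off and sometimes report something else, mostly with a low value. They report only what shows in the picture. A call takes as long as a camera call. They do not tell look-alikes from the thing itself.
- regions_of(thing, picture): "mask" (480x640 bool, what is visible of it).
- spot_point(thing, picture): "point" ([x, y, z] in mm, in the coordinates of the camera as it stood for that picture, good to about 4 mm: a listed point, or the origin of a listed thing).
The state is a dict: "clock": time; "joints": joint angles; "qd": joint speeds; "effort": joint torques, N m; "eef_pos": TCP position; "eef_rot": TCP orientation; "wrist_force": force on the tool from outside, world axes, zero at the start; "moment": the same for the moment, N m; "finger_gap": finger opening in mm; "finger_force": force on a finger pad.
Only numpy, scipy, OpenCV 4.12 (cv2) and the standard library are available. Lean on these libraries where they do the work, as an engineer would, in place of code of your own. Each camera call takes 0.05 s, during which the arm holds its last target. There are 200 camera calls.

### The job

The taller of the two small white cupboards is to stand ajar to air, but a lab timer blocks its door. First push the timer along the worktop, without gripping or lifting it, to either side until nothing of it is in front of that cupboard; then press the door in at its free edge until the catch lets go, draw back and let the spring swing the door ajar. Leave the lower cupboard shut and the beaker, the weight and the flask where they are.

Things in the scene. Friction and masses are not known exactly. Their poses are not given: they have to be found in the camera images.
- cabinet_tall: Taller of two white sheet-metal cupboards side by side, about 0.3 m apart, either one left: 85 deep x 160 wide x 200 mm high, fixed, turned up to 0.2 rad. Origin at the centre of its underside, on the worktop; z up, -x out of the door side (to the robot), +y left seen from the robot. A flat door without handle covers the front, its outer face at x = -42.5 mm when shut.
- door_tall (a joint): Door of the tall cupboard, rad: 0 shut, positive open. 158 wide x 188 x 11 mm, hinged at its left edge, on a touch latch: pressed in at the push mark with 4 to 5 N it gives; by -0.03 rad (4 mm) the catch has let go for good (no re-catching); hard stop at -0.04 (5.5 mm). When the finger draws back, a soft spring swings it out in 1 to 2 s to about 0.6 rad, free edge 90 mm out.
- door_tall_push (a point): Centre of the flat round grey push mark (18 mm across) on the outer face of the tall cupboard's door: 22 mm from the free (right) edge, 30 mm below the cupboard's top, 170 mm above the worktop. Moves with the door; its -x points out of the face.
- lab_timer: Loose countdown timer: white wedge-shaped box 69 x 70 x 34 mm high, small keys and display on the sloping top, 0.18 to 0.33 kg, its centre 80 to 92 mm in front of the tall cupboard's door. Origin at the centre of its underside, z up. It is aside once its centre is over 115 mm from the cupboard's centre plane (cupboard frame y); square-on it has then just left the 160 mm front.
- cabinet_low: The lower cupboard, same make: 85 deep x 160 wide x 130 mm high, fixed. Origin at the centre of its underside, axes as for the tall one. To be left shut.
- door_low (a joint): Hinge of the lower cupboard's door, rad, same touch latch; 0 = shut, positive = open. To stay shut.
- beaker: Loose clear beaker, 50 mm across, 62 mm high, standing in front of the lower cupboard, its centre 85 to 100 mm from the door. Origin at the centre of its underside. Leave alone.
- weight: Loose steel calibration weight, 24 mm across, 30 mm high, standing on top of the lower cupboard. Origin at the centre of its underside. Leave alone.
- flask: Loose conical glass flask, 66 mm across, 110 mm high, standing to the left of the work. Origin at the centre of its underside. Leave alone.
Not all that is in view belongs to the job. Leave any pink look-alike of the lab_timer alone.

How it is judged:
By the outcome, as a careful person would: the job done as asked, in the order asked, and still so for the second after the job is handed in, with the robot touching nothing.
It also fails if it takes over 48 s, if anything falls off the work surface, if the arm or the gripper's body presses on something with over 40 N, if the wrist force passes 120 N, or if a joint passes its speed limit or range.

## Working session

There is one attempt and no reset: what is moved stays moved. The work goes in short steps, Python scripts to look and compute and a tool call to move; the robot and the scene stay as the last step left them, time stands still between calls to the robot, and variables do not carry over. Pictures are saved under pics/ and viewed, at most 10 in all, crops included, and the job is handed in when it is done.

Besides the shell and the picture viewer there is one more tool, called after ">>>" as a command line: name --argument value ..., lists and objects as JSON in quotes. send_rows: Moves the arm, as the interface text tells. Its arguments: {"type":"object","properties":{"series":{"type":"array"},"squeeze":{"type":"number"}},"required":["series"]}

```bash
mkdir -p pics; cat > h.py <<'E'
import numpy as np, cv2
from cell import *
def toW(c,p):
    return (np.linalg.inv(c["camera_from_world"])@np.r_[p,1])[:3]
def pix(c,w):
    p=c["camera_from_world"]@np.r_[w,1]; return (c["fx"]*p[0]/p[2]+c["cx"],c["fy"]*p[1]/p[2]+c["cy"])
E
python3 - <<'E'
from h import *
np.set_printoptions(precision=1,suppress=True)
print(read_state()); print(grip_depth)
ims=[]
for n in("scene","top"):
    c=camera(n); ims.append(c["color"]); cv2.imwrite(f"pics/{n}1.png",c["color"])
    for t in("cabinet_tall","door_tall_push","lab_timer","cabinet_low","beaker","weight","flask"):
        for r in spot_point(t,c)[:3]:
            w=toW(c,r["point"]); print(n,t,round(r["confidence"],2),w,np.array(pix(c,w)))
E
```

```text
{'clock': 0.0, 'joints': array([ 1.2,  0.3,  1.5, -0. ,  1.3, -0.1]), 'qd': array([-0.,  0., -0., -0., -0.,  0.]), 'effort': array([  0. , -53.2, -35.3,   0.1,   0. ,  -0. ]), 'eef_pos': array([184.3, 518. , 302.1]), 'eef_rot': array([-3.1, -0. ,  2.8]), 'wrist_force': array([ 0.1,  0.7, -0.6]), 'moment': array([-0., -0.,  0.]), 'finger_force': 0.0, 'finger_gap': 93.55145777768519}
78.39999999999999
scene cabinet_tall 0.88 [632.1  11.7  -5.8] [365.6 345.6]
scene door_tall_push 0.82 [589.2 -40.  169.4] [363.5 287.4]
scene lab_timer 0.68 [505.  -13.6  -2.2] [311.7 372.2]
scene lab_timer 0.57 [ 583.3 -161.8   -0.6] [394.3 414.1]
scene cabinet_low 0.93 [621.6 328.   -2.8] [296.  270.5]
scene beaker 0.96 [498.2 282.3  -4.7] [254.1 292.5]
scene beaker 0.5 [588.3 -41.7 168.2] [363.6 288.7]
scene weight 0.47 [635.5 311.7 133.5] [303.1 221.4]
scene flask 0.68 [532.6 522.7  -4.5] [237.  245.1]
top cabinet_tall 0.65 [632.4  12.5   2.9] [393.6 241.5]
top door_tall_push 0.57 [589.1 -39.8 167.8] [427.  249.2]
top lab_timer 0.97 [762.7 375.3  -4.5] [247.8 195.4]
top lab_timer 0.92 [ 584.5 -166.3   -2.2] [466.4 258.8]
top lab_timer 0.7 [506.3 -14.2   3.9] [407.1 292. ]
top cabinet_low 0.91 [625.4 327.8   4.1] [266.8 248. ]
top beaker 0.86 [500.8 280.   -2.3] [287.2 297.9]
top weight 0.39 [636.8 311.9 131.5] [268.2 235.1]
```

View pics/scene1.png

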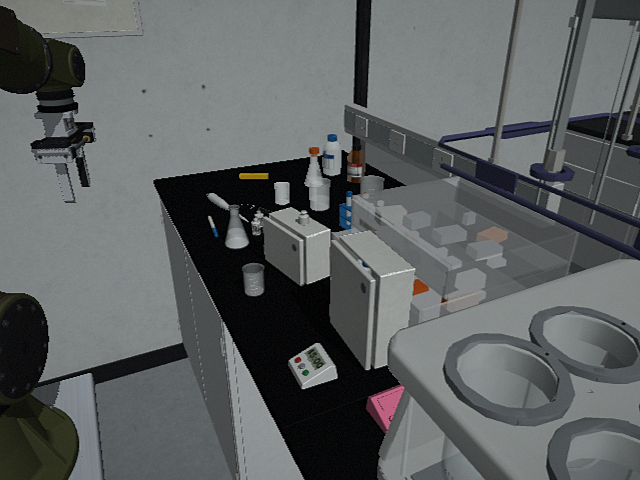

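View pics/top1.png

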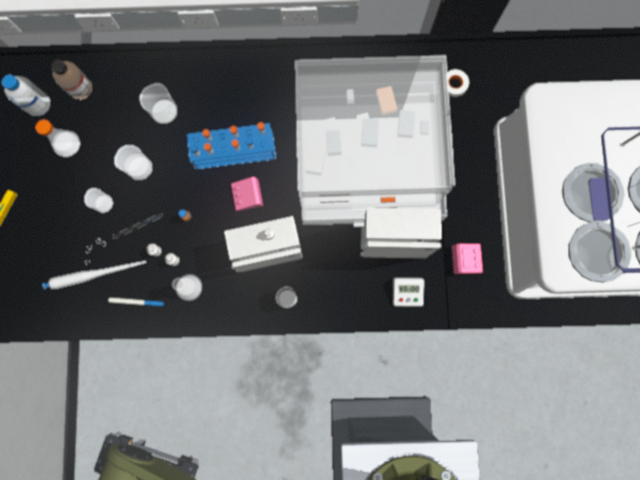

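The scene view shows the white timer at (312,372), in front of the tall cupboard at (366,300). The top view shows it at (408,292). Three things could be taken for the timer: white at top (408,292), pink at (467,258) and pink at (247,194). I choose the white one. Next I check it in a close crop and measure the headings.

```bash
python3 - <<'E'
from h import *
np.set_printoptions(precision=1,suppress=True)
c=camera("top"); im=c["color"].copy()
def back(c,u,v,z):
    T=np.linalg.inv(c["camera_from_world"]); d=T[:3,:3]@[(u-c["cx"])/c["fx"],(v-c["cy"])/c["fy"],1]; o=T[:3,3]
    return o+d*(z-o[2])/d[2]
for t,z in(("lab_timer",15),("cabinet_tall",200),("cabinet_low",130)):
    for r in regions_of(t,c)[:3]:
        q,_=cv2.findContours(r["mask"].astype(np.uint8),0,2); q=max(q,key=cv2.contourArea)
        b=cv2.boxPoints(cv2.minAreaRect(q)); print(t,round(r["confidence"],2),b.round(0).tolist())
        w=np.array([back(c,*p,z)[:2] for p in b]); e=np.diff(w,axis=0); print(w.tolist(),"edge angles",np.degrees(np.arctan2(e[:,1],e[:,0])))
cv2.imwrite("pics/crop1.png",cv2.resize(im[190:310,350:500],None,fx=5,fy=5,interpolation=2))
E
```

```text
lab_timer 0.94 [[230.0, 182.0], [257.0, 177.0], [263.0, 205.0], [236.0, 211.0]]
[[792.9281560838388, 416.99275592977153], [804.7925069339842, 349.13662388653336], [731.180938025851, 335.7011332513688], [719.5002069830691, 403.0115480171337]] edge angles [ -80.1 -169.7   99.8]
lab_timer 0.9 [[393.0, 278.0], [423.0, 278.0], [423.0, 306.0], [393.0, 306.0]]
[[540.7090307708983, 19.812529091414177], [538.5730755853316, -53.257437895791014], [470.8504602125254, -49.36776162250732], [472.941238257177, 23.132039413997433]] edge angles [-91.7 176.7  88.3]
lab_timer 0.85 [[452.0, 244.0], [480.0, 244.0], [480.0, 273.0], [452.0, 273.0]]
[[620.139582840925, -129.31926427691332], [618.0967212792925, -198.06175274348914], [546.7100483003101, -192.81585840197482], [548.7079732050277, -124.63316090812646]] edge angles [-91.7 175.8  88.3]
cabinet_tall 0.93 [[361.0, 208.0], [440.0, 208.0], [440.0, 258.0], [361.0, 258.0]]
[[678.9306578657943, 103.55480448386723], [673.7639478790206, -67.28781594784988], [564.9911916674903, -60.51960017632214], [569.9626122975125, 107.90971625673163]] edge angles [-91.7 176.4  88.3]
cabinet_low 0.7 [[224.0, 231.0], [294.0, 216.0], [303.0, 259.0], [233.0, 274.0]]
[[649.8157487204473, 413.2793387518777], [679.359544646585, 253.62365046769418], [579.8476787461802, 235.09465372742446], [550.9846625902475, 392.84824758573984]] edge angles [ -79.5 -169.5  100.4]
cabinet_low 0.48 [[361.0, 257.0], [361.0, 239.0], [440.0, 240.0], [440.0, 258.0]]
[[580.8131298644187, 103.36854758235218], [621.7451618116704, 101.0061303472045], [613.2025591482486, -77.34689758444489], [572.376015320953, -74.08314265214966]] edge angles [ -3.3 -92.7 175.4]
```

View pics/crop1.png

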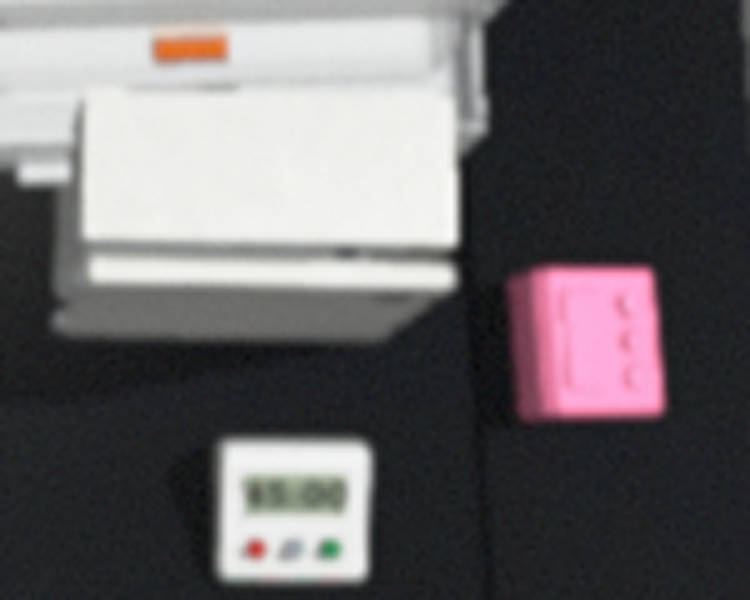

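The crop confirms the choice: the white timer with its display is square to the tall cupboard, which is turned about -0.05 rad. The pink one stands to the right. There is more room on the left, with the beaker over 70 mm beyond the goal, so I push left with closed fingers.

>>> send_rows --series '[[[20,-36,0],1.4,1],[[20,-36,0],1.4,1],[[20,-36,0],1.4,1],[[20,-36,0],1.4,1],[[20,-36,0],1.4,1],[[20,-36,0],1.4,1],[[20,-36,0],1.4,1],[[20,-36,0],1.4,1],[[20,-36,0],1.4,1],[[20,-36,0],1.4,1],[[20,-36,0],1.4,1],[[20,-36,0],1.2,1]]'

```text
clock: 2.2
eef_pos: [424.9, 84.5, 302.9]
eef_rot: [3.141, 0.001, 3.09]
wrist_force: [1.3, 0.3, -0.3]
finger_gap: 2.0
finger_force: 0.0
```

>>> send_rows --series '[[[15,-36,0],0,1],[[15,-36,0],0,1],[[15,-36,0],0,1],[[15,-36,0],0,1],[[15,-36,0],0,1],[[0,0,-35],0,1],[[0,0,-35],0,1],[[0,0,0],0,1],[[0,0,0],0,1]]'

```text
clock: 3.1
eef_pos: [499.6, -93.8, 233.5]
eef_rot: [-3.142, -0.0, 3.09]
wrist_force: [0.0, -0.2, -0.5]
finger_gap: 0.5
finger_force: 0.0
```

```bash
python3 - <<'E'
from h import *
np.set_printoptions(precision=1,suppress=True)
for n in("wrist","top","scene"):
    c=camera(n)
    for t in("lab_timer","door_tall_push","cabinet_tall"):
        for r in spot_point(t,c)[:3]:
            w=toW(c,r["point"]); print(n,t,round(r["confidence"],2),w,np.array(pix(c,w)))
    if n=="wrist": cv2.imwrite("pics/w1.png",c["color"])
E
```

```text
wrist lab_timer 0.65 [504.1 -16.    4.7] [416.  231.3]
top lab_timer 0.92 [506.8 -12.8   2.9] [406.4 291.8]
top lab_timer 0.59 [759.  373.8  -2.7] [248.3 196.6]
top lab_timer 0.51 [ 586.7 -168.    -4.1] [466.8 258. ]
top door_tall_push 0.61 [587.7 -39.9 166.4] [427.  249.9]
top cabinet_tall 0.8 [632.8  13.1   0.7] [393.2 241.5]
scene lab_timer 0.93 [ 581.5 -161.3    0.6] [393.3 413.8]
scene lab_timer 0.63 [505.1 -14.4  -0.4] [311.9 371.7]
scene cabinet_tall 0.89 [634.4  15.9  -3.6] [365.5 343.1]
```

View pics/w1.png

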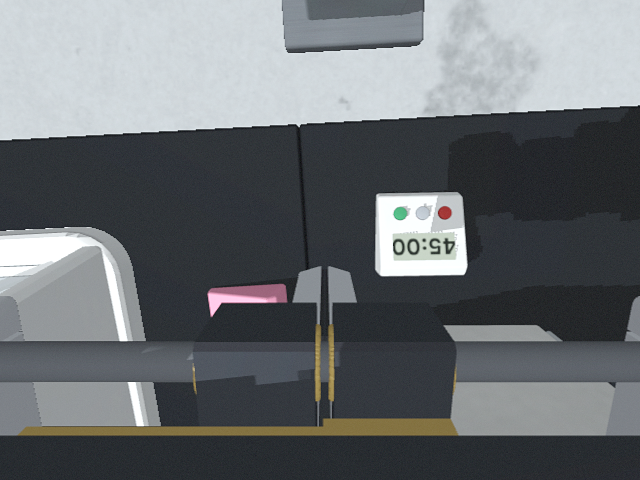

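The wrist view shows the white timer at (420,235), square to the tool, with the fingertips at (325,270) to its right. I lower beside it and push left.

>>> send_rows --series '[[[3,0,-30],0,1],[[0,0,-30],0,1],[[0,0,-30],0,1],[[0,0,-25],0,1],[[0,0,-11],0,1],[[0,0,0],0,1],[[0,10,0],0,1],[[0,8,0],0,1],[[0,6,0],0,1],[[0,4,0],0,1],[[1,4,0],0,1],[[0,4,0],0,1]]'

```text
clock: 4.9
eef_pos: [503.6, -57.7, 107.0]
eef_rot: [-3.141, 0.001, 3.09]
wrist_force: [0.3, -3.5, 2.5]
finger_gap: 0.3
finger_force: 1.8
```

>>> send_rows --series '[[[0,5,0],0,1],[[0,7,0],0,1],[[1,7,0],0,1],[[0,7,0],0,1],[[0,7,0],0,1],[[1,7,0],0,1],[[0,7,0],0,1],[[0,7,0],0,1],[[1,7,0],0,1],[[0,7,0],0,1],[[0,5,0],0,1],[[0,3,0],0,1]]'

```text
clock: 6.1
eef_pos: [506.3, 18.7, 106.6]
eef_rot: [3.142, -0.0, 3.09]
wrist_force: [0.2, -2.7, 3.6]
finger_gap: 0.5
finger_force: 1.9
```

```bash
python3 - <<'E'
from h import *
np.set_printoptions(precision=1,suppress=True)
for n in("wrist","top"):
    c=camera(n)
    for r in spot_point("lab_timer",c)[:3]:
            w=toW(c,r["point"]); print(n,round(r["confidence"],2),w,np.array(pix(c,w)))
    if n=="wrist": a=c["color"]
    else: b=cv2.resize(c["color"][190:320,300:500],None,fx=3.2,fy=3.2); cv2.imwrite("pics/w2.png",np.vstack([cv2.resize(a,(320,240)),cv2.resize(b,(320,208))]))
E
```

```text
wrist 0.59 [510.8  65.6   5.6] [416.1 285.3]
top 0.91 [ 585.4 -164.1   -1.3] [465.5 258.4]
top 0.7 [511.4  66.3   1.6] [374. 291.]
top 0.7 [764.2 375.4  -1.2] [247.5 194.5]
```

View pics/w2.png

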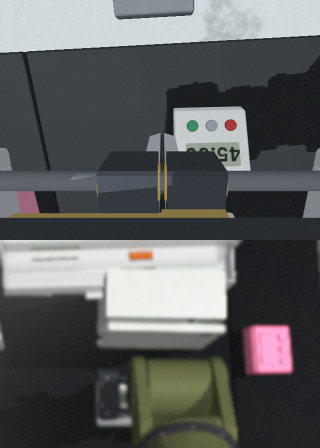

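The wrist part of the picture shows the timer at about (210,140), still nearly square against the fingers, and the push is tracking well. I finish the push.

>>> send_rows --series '[[[0,5,0],0,1],[[0,8,0],0,1],[[1,8,0],0,1],[[0,8,0],0,1],[[1,8,0],0,1],[[0,8,0],0,1],[[0,8,0],0,1],[[1,8,0],0,1],[[0,8,0],0,1],[[0,8,0],0,1],[[1,5,0],0,1],[[0,3,0],0,1]]'

```text
clock: 7.5
eef_pos: [510.4, 103.7, 106.7]
eef_rot: [-3.142, 0.0, 3.09]
wrist_force: [-0.4, -0.8, -0.4]
finger_gap: 0.5
finger_force: 0.9
```

>>> send_rows --series '[[[0,-15,0],0,1],[[0,-25,0],0,1],[[-5,-30,20],0,1],[[-10,-20,40],0,1],[[-10,-10,45],0,1],[[-10,-10,45],0,1],[[0,0,0],0,1],[[0,0,0],0,1]]'

```text
clock: 8.3
eef_pos: [475.3, -7.8, 257.3]
eef_rot: [3.142, 0.002, 3.088]
wrist_force: [-0.0, 0.2, -0.7]
finger_gap: 0.5
finger_force: 0.0
```

```bash
python3 - <<'E'
from h import *
np.set_printoptions(precision=1,suppress=True)
ims=[]
for n in("wrist","top","scene"):
    c=camera(n); ims.append(cv2.resize(c["color"],(400,300)))
    for t in ("lab_timer","door_tall_push","beaker"):
      for r in spot_point(t,c)[:3]:
            w=toW(c,r["point"]); print(n,t,round(r["confidence"],2),w,np.array(pix(c,w)))
ims.append(cv2.resize(c["color"][200:425,200:500],(400,300)))
cv2.imwrite("pics/w3.png",np.vstack([np.hstack(ims[:2]),np.hstack(ims[2:])]))
E
```

```text
wrist lab_timer 0.93 [ 582.8 -164.    -0.8] [176.1 336.1]
wrist lab_timer 0.7 [513.1 149.6   5.5] [495.  255.9]
wrist beaker 0.74 [498.6 276.7   3.4] [631.9 233.4]
top lab_timer 0.97 [ 586.3 -170.5   -2. ] [468. 258.]
top lab_timer 0.87 [764.5 376.3  -4.3] [247.3 194.7]
top lab_timer 0.67 [510.7 149.3   1. ] [340.2 292.2]
top door_tall_push 0.67 [589.  -43.2 168.4] [428.6 249.1]
top beaker 0.6 [499.6 277.8   2.4] [288.  298.3]
scene lab_timer 0.82 [513.5 150.8   2.5] [281.8 319.4]
scene lab_timer 0.79 [ 583.5 -163.4    1.7] [395.1 413.8]
scene lab_timer 0.27 [623.1 324.5  -2.5] [297.2 270.9]
scene door_tall_push 0.87 [590.2 -39.5 170. ] [363.9 286.8]
scene beaker 0.79 [496.2 280.1  -4.3] [253.5 293.1]
```

View pics/w3.png

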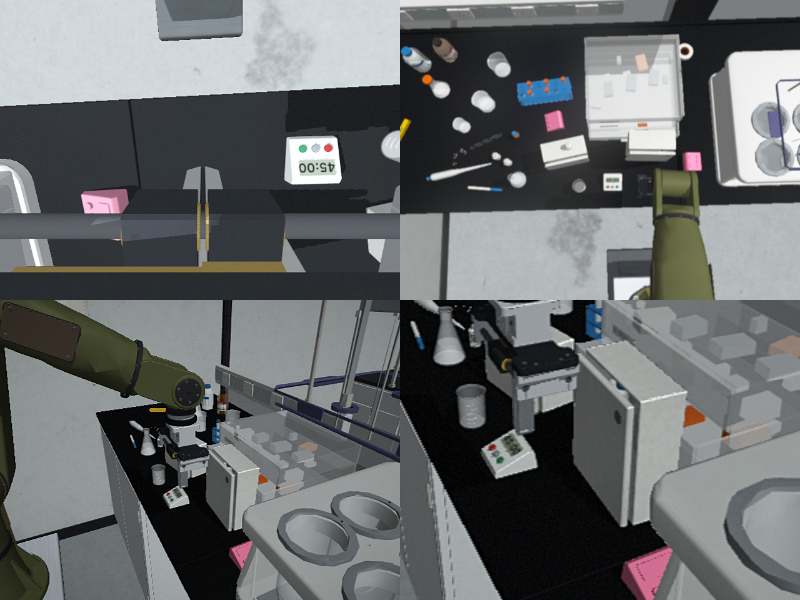

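The timer now stands square at (513,150), 131 mm from the cupboard's centre plane, so it is clear, and the beaker has not moved. Now I go to the push mark at (589,-40,170).

>>> send_rows --series '[[[20,-10,0],0,1],[[20,-10,-3],0,1],[[20,-10,-4],0,1],[[15,-2,0],0,1],[[10,0,0],0,1],[[5,0,0],0,1],[[3,0,0],0,1],[[0,0,0],0,1]]'

```text
clock: 9.7
eef_pos: [568.3, -38.6, 249.7]
eef_rot: [-3.142, 0.0, 3.09]
wrist_force: [0.1, -0.3, -0.4]
finger_gap: 0.5
finger_force: 0.0
```

```bash
python3 - <<'E'
from h import *
np.set_printoptions(precision=1,suppress=True)
c=camera("scene"); ims=[cv2.resize(c["color"][200:425,250:550],(400,300))]
for r in spot_point("door_tall_push",c)[:2]: print(toW(c,r["point"]),r["confidence"])
c=camera("wrist"); ims.append(cv2.resize(c["color"],(400,300)))
cv2.imwrite("pics/w4.png",np.hstack(ims)); print(read_state()["eef_pos"],read_state()["wrist_force"])
E
```

```text
[590.6 -42.6 167.4] 0.86
[531.6 522.7  -2.1] 0.41
[568.1 -38.7 249.8] [0.1 0.  1.3]
```

View pics/w4.png

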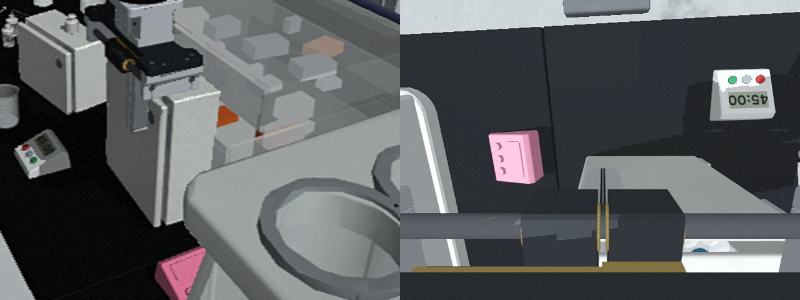

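The fingers hang just in front of the push mark (left picture, (140,115)) and the body is clear above the roof. I press in small steps.

>>> send_rows --series '[[[3,-1,0],0,1],[[3,0,0],0,1],[[2,0,0],0,1],[[2,0,0],0,1],[[0,0,0],0,1],[[0,0,0],0,1]]'

```text
clock: 10.45
eef_pos: [578.3, -39.8, 249.6]
eef_rot: [-3.142, -0.0, 3.09]
wrist_force: [-2.0, 0.6, 1.3]
finger_gap: 0.3
finger_force: 0.7
```

>>> send_rows --series '[[[1,0,0],0,1],[[1,0,0],0,1],[[0,0,0],0,1]]'

```text
clock: 10.75
eef_pos: [580.2, -39.9, 249.6]
eef_rot: [-3.141, -0.001, 3.09]
wrist_force: [-4.4, -0.6, 1.4]
finger_gap: 0.3
finger_force: 2.2
```

>>> send_rows --series '[[[1,0,0],0,1],[[1,0,0],0,1],[[0,0,0],0,1]]'

```text
clock: 11.05
eef_pos: [582.1, -39.9, 249.6]
eef_rot: [-3.141, -0.001, 3.09]
wrist_force: [-6.5, -1.1, 2.2]
finger_gap: 0.5
finger_force: 3.3
```

>>> send_rows --series '[[[1,0,0],0,1],[[0,0,0],0,1]]'

```text
clock: 11.25
eef_pos: [582.9, -40.0, 249.6]
eef_rot: [-3.141, -0.002, 3.09]
wrist_force: [-9.8, -1.2, 3.7]
finger_gap: 0.9
finger_force: 4.6
```

>>> send_rows --series '[[[0.5,0,0],0,1],[[0,0,0],0,1]]'

```text
clock: 11.45
eef_pos: [583.2, -39.9, 249.6]
eef_rot: [-3.141, -0.002, 3.09]
wrist_force: [-10.9, -1.5, 4.1]
finger_gap: 0.5
finger_force: 5.5
```

>>> send_rows --series '[[[1,0,0],0,1],[[0,0,0],0,1]]'

```text
clock: 11.65
eef_pos: [583.8, -40.0, 249.6]
eef_rot: [-3.141, -0.004, 3.09]
wrist_force: [-17.9, -2.8, 7.1]
finger_gap: 0.4
finger_force: 8.7
```

>>> send_rows --series '[[[-3,0,0],0,1],[[-10,0,0],0,1],[[-30,0,0],0,1],[[-40,0,0],0,1],[[-40,0,0],0,1],[[-40,0,0],0,1],[[0,0,20],0,1],[[0,0,30],0,1],[[0,0,0],0,1],[[0,0,0],0,1],[[0,0,0],0,1],[[0,0,0],0,1]]'

```text
clock: 12.85
eef_pos: [421.8, -39.8, 298.8]
eef_rot: [3.141, -0.001, 3.09]
wrist_force: [-0.9, 0.8, 0.3]
finger_gap: 0.5
finger_force: 0.0
```

>>> send_rows --series '[[[0,0,0],0,1],[[0,0,0],0,1],[[0,0,0],0,1],[[0,0,0],0,1],[[0,0,0],0,1],[[0,0,0],0,1],[[0,0,0],0,1],[[0,0,0],0,1],[[0,0,0],0,1],[[0,0,0],0,1],[[0,0,0],0,1],[[0,0,0],0,1]]'

```text
clock: 14.05
eef_pos: [421.9, -39.8, 299.6]
eef_rot: [3.142, 0.0, 3.09]
wrist_force: [-0.4, 0.2, -0.8]
finger_gap: 0.5
finger_force: 0.0
```

```bash
python3 - <<'E'
from h import *
np.set_printoptions(precision=1,suppress=True)
c=camera("scene"); ims=[cv2.resize(c["color"][200:425,200:500],(400,300))]
for t in ("door_tall_push","lab_timer","beaker","weight","flask"):
  for r in spot_point(t,c)[:2]: print(t,toW(c,r["point"]),r["confidence"])
c=camera("top"); ims.append(cv2.resize(c["color"][180:330,200:500],(400,200))); ims[1]=cv2.copyMakeBorder(ims[1],0,100,0,0,0)
for r in spot_point("door_tall_push",c)[:2]: print(toW(c,r["point"]),r["confidence"])
cv2.imwrite("pics/w5.png",np.hstack(ims)); s=read_state(); print(s["eef_pos"],s["wrist_force"],s["clock"])
E
```

```text
door_tall_push [512.4 -15.  167.9] 0.95
lab_timer [ 581.2 -162.6    0.9] 0.98
lab_timer [511.7 151.5  -2.1] 0.78
beaker [497.  282.2  -4.5] 0.58
weight [638.7 313.1 133.8] 0.48
flask [533.8 520.7  -2.6] 0.89
[513.2 -10.9 170. ] 0.7
[421.8 -39.8 299.6] [-0.1  0.7  0.3] 14.45
```

View pics/w5.png

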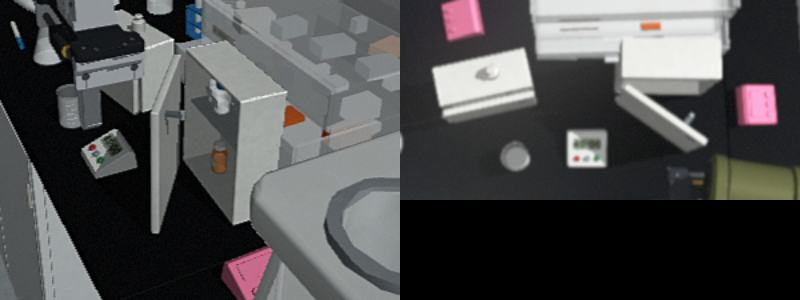

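The door stands ajar: the mark has moved about 77 mm out, which is near 0.6 rad. The timer is aside, the lower cupboard is shut, and the beaker, weight and flask are where they were. I hand in.

>>> send_rows --series '[[[-10,0,0],0,1],[[0,0,0],0,1],[[0,0,0],0,1],[[0,0,0],0,1],[[0,0,0],0,1],[[0,0,0],0,1],[[0,0,0],0,1],[[0,0,0],0,1]]'

```text
clock: 15.25
eef_pos: [411.9, -39.8, 299.6]
eef_rot: [3.142, -0.0, 3.09]
wrist_force: [-0.5, 0.0, -0.0]
finger_gap: 0.4
finger_force: 0.0
```

```bash
python3 -c "
from cell import *
print(sign_off())"
```

```text
the job is handed in; nothing more can be done
None
```

I pushed the timer left until it was clear of the tall cupboard, then pressed its door, which sprang ajar to about 0.6 rad. The lower cupboard, beaker, weight and flask are undisturbed, and I handed the job in after about 15 s of the 48 s; no verdict came back.

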